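Hang the bench mallet back in its ring

ROBOT

A 6-joint arm with a two-finger parallel gripper is mounted at the origin on the work surface. World frame = base frame: x ahead of the robot, y to its left, z up, the work surface at z = 0. Lengths are in m, angles in rad, forces in N, time in s.
With the tool pointing down it reaches from about 0.275 to 0.875 m from the base axis. Payload 12.5 kg.
Tool frame: the origin (TCP) lies at the very end of the fingers, on their centre line; the grasp point (between the pads) lies r.hold_point_z behind it (r.hold_point_z is the distance from the TCP to the grasp point, in m); z points along the fingers, y is the line along which they close (so a half turn about z gives the same grasp; the last joint's range is limited). The gripper opens to 85 mm and grips with 20 to 120 N. Pads are 22 mm wide; open, the fingers measure 114 mm over their backs; the gripper's body (76 mm by 85 mm) begins 54 mm behind the grasp point. The pads swing forward as they close: fully open they stand 13 mm farther back than shut.
Start: joints at [1.027, 0.351, 1.652, -0, 1.139, -0.085], TCP at [0.244, 0.493, 0.231] pointing down, gripper open.
Joint ranges: [-2.75, 2.75], [-0.79, 2.1], [0.01, 2.65], [-1.57, 4.71], [0.07, 3.14], [-2.87, 2.87]. Speed limits (rad/s): [2.22, 2.22, 2.79, 3.14, 3.14, 3.14].

INTERFACE

Orientations are given as a unit quaternion [w, x, y, z].
In Python, from workcell import r gives the robot as it stands.
- The arm moves only by the tool apply_moves, never from a script. Its argument "commands" is a list of rows, each an object of numbers: "tx", "ty", "tz": the shift along the world's x, y, z in cm; "wx", "wy", "wz": the turn, a rotation vector about the world's x, y, z in rad. A call has exactly 5 rows; each row shifts and turns the commanded pose from where the row before left it; what a row does not reach is not made up. A row lasts 1/10 s, in which the tool goes at most 50 mm and 8.59 degrees, less where a joint would pass 70% of its speed; a pose out of reach is approached as far as the arm can. A call with a gripper value outside its range is refused whole. "fingers" is the opening, from 0 (shut) to 1 (fully open), set as the call begins (left out, the last holds). The fingers move at their own pace and stop on an object; the grip force is fixed at half the most. Time passes only in rows, so rows that do not move let the fingers close, or fill a call up. It gives the time, the measured TCP pose, the force, the opening and the grip force at its end, in the units of the state.
- r.get_state(): the state, without advancing time (a new reading comes with each control period).
- r.get_image(name): name is "scene" or "top"; returns a dict with "img" (480x640x3 uint8, red, green, blue), "fx", "fy", "cx", "cy" (pixels), "k1" (the pictures are not rectified: a ray, as slopes to the right and down, at radius r is drawn at 1 + k1 r^2 times it, then the intrinsics apply), "world_to_cam" (4x4, takes a point from world to camera coordinates). Camera axes: x right, y down, z forward; pixel columns grow to the right and rows downward; lengths in m; the calibration is good to about 2 mm. A picture is of the moment at which its call begins. There is no depth.
- r.finish_job(): hands the job in; it is judged then, once.
Trained networks look in the newest picture that a camera, given by its name, has taken for a name from the list of things; names that differ only in an ending like _2 or _b are one class to them, and where a whole thing is asked for, a point or a joint stands for the part that bears it (a point fixed in the world has none). Each returns a list of dicts, best first, with "confidence" (0 to 1); they miss things now and then, are a little off and sometimes report something else, mostly with a low value. They report only what shows in the picture. A call takes as long as a camera call.
- r.masks_of(camera, query): "mask" (480x640 bool, what is visible of it) and "extent" ([left, top, right, bottom] in pixels, round what is visible of it).
- r.landmark_of(camera, query): "at" ([column, row] in pixels: a listed point, or the origin of a listed thing).
The state is a dict: "t": time; "joints": joint angles; "qd": joint speeds; "effort": joint torques, N m; "eef_pos": TCP position; "orientation": TCP orientation; "force": force on the tool from outside, world axes, zero at the start; "moment": the same for the moment, N m; "gripper_width": finger opening in m; "gripper_force": force on a finger pad.
Only numpy, scipy, OpenCV 4.12 (cv2) and the standard library are available. Lean on these libraries where they do the work, as an engineer would, in place of code of your own. Each camera call takes 0.05 s, during which the arm holds its last target. There are 200 camera calls.

TASK

The mallet was left standing on its head on the jeweller's bench. Turn it over and put it away: lay it across both notches of the wooden rest and let go, then take a fresh grip and put it handle-first down through the wider of the two steel rings, so that it hangs upright with its head seated on the ring. Leave the tin, the steel block and the hammer where they are.

Things in the scene. Friction and masses are not known exactly. Their poses are not given: they have to be found in the camera images.
- mallet_center (a point): Centre of a loose turned mallet, 165 mm long, about 0.19 kg: white nylon round head 40 mm diameter x 45 mm, plain steel handle 18 mm diameter x 120 mm. Starts standing on its head, handle up. z runs along it from head to handle: handle's end at z = +82.5 mm, shoulder (head meets handle) -37.5, head's centre -60, head's flat outer face -82.5, balance point about -7 mm
- mallet_shoulder (a point): The mallet's shoulder: the point on its axis where handle meets head, in the flat underside of the head that catches on a ring. Axes as at the mallet's centre (z towards the handle's end)
- rest_mid (a point): Middle of a fixed wooden rest, 65 mm above the bench: two V-notched uprights 12 mm thick, 42 mm either side along y; base 70 x 120 x 15 mm. A handle bedded in both notches has its axis through here, along y. Uprights end 5 mm above here; 50 mm free below, between them. Head may overhang either end, shoulder 56 mm from here along y (48 to 62 is stable)
- wide_ring (a point): Centre of the top face of the wider steel ring, 150 mm above the bench: bore 27, outer diameter 48, 10 mm thick, axis z up. Fixed stand: an arm along +x to a 14 mm post 55 mm from the axis, ending 2 mm below the ring's top; base plate 12 mm thick, 40 mm towards -x, 70 mm towards +x, 35 mm to each side. Free space under the ring
- narrow_ring (a point): Centre of the top face of the narrower ring on a second stand of the same form and height: bore 13 mm, outer diameter 30 mm. The mallet's handle does not fit it. The two stands may be either way round
- tin_center (a point): Centre of a loose closed tin, 60 mm diameter, 60 mm high, standing on the bench; leave alone
- bench_block: Loose flat steel bench block 75 x 75 x 25 mm lying on the bench, origin at the centre of its underside; leave alone
- hammer: Loose small hammer about 200 mm long lying on the bench, handle towards its own -x; leave alone

How it is judged:
On the way:
1. the mallet lies in both notches of the rest, let go (z of mallet_center in the frame of rest_mid between -0.008 and 0.008 m and x of mallet_center in the frame of rest_mid between -0.01 and 0.01 m and z of mallet_shoulder in the frame of rest_mid between -0.008 and 0.008 m and angle between the z axis of mallet_center and the y axis of rest_mid, either way round below 0.15 rad and contact force between the fingers and mallet below 0.1 N and linear speed of mallet below 0.05 m/s), for 0.3 s.
At the end, for the whole second after the job is handed in: The mallet hangs head up in the wider ring: its shoulder within 8 mm sideways of the ring's centre and within 4 mm of the ring's top face, the handle pointing down within 8 degrees of vertical, at rest and let go (horizontal distance between mallet_shoulder and wide_ring below 0.008 m and z of mallet_shoulder in the frame of wide_ring between -0.004 and 0.004 m and angle between mallet_center's own z axis and vertical above 3 rad and linear speed of mallet below 0.03 m/s and angular speed of mallet below 0.3 rad/s and contact force between the fingers and mallet below 0.1 N); the robot touches nothing.
It fails at once if the tin, the bench block or the hammer is shifted by more than 20 mm (distance of any of tin_center, bench_block, hammer from where it was at the start of the episode above 0.02 m).
It also fails if it takes over 69 s, if anything falls off the work surface, if the arm or the gripper's body presses on something with over 40 N, if the wrist force passes 120 N, or if a joint passes its speed limit or range.

## Working session

There is one attempt and no reset: what is moved stays moved. The work goes in short steps, Python scripts to look and compute and a tool call to move; the robot and the scene stay as the last step left them, time stands still between calls to the robot, and variables do not carry over. Pictures are saved under pics/ and viewed, at most 10 in all, crops included, and the job is handed in when it is done.

Besides the shell and the picture viewer there is one more tool, called after "Emit:" by a JSON object that holds its "name" and its "arguments", one argument or row to a line. apply_moves: Moves the arm, as the interface text tells. Its arguments: {"type":"object","properties":{"commands":{"type":"array","items":{"type":"object","properties":{"tx":{"type":"number"},"ty":{"type":"number"},"tz":{"type":"number"},"wx":{"type":"number"},"wy":{"type":"number"},"wz":{"type":"number"}}}},"fingers":{"type":"number"}},"required":["commands"]}

```bash
mkdir -p pics; cat > h.py <<'E'
import numpy as np, cv2
from workcell import r
def cam(n):
    d=r.get_image(n); return d
def ray(d,uv):
    K=np.array([[d['fx'],0,d['cx']],[0,d['fy'],d['cy']],[0,0,1.]])
    p=cv2.undistortPoints(np.array([[uv]],float),K,np.array([d['k1'],0,0,0.]))[0,0]
    T=np.array(d['world_to_cam']);R=T[:3,:3]
    v=R.T@np.array([p[0],p[1],1.]);return -R.T@T[:3,3],v/np.linalg.norm(v)
def proj(d,P):
    K=np.array([[d['fx'],0,d['cx']],[0,d['fy'],d['cy']],[0,0,1.]])
    T=np.array(d['world_to_cam']);rv=cv2.Rodrigues(T[:3,:3])[0]
    return cv2.projectPoints(np.array(P,float).reshape(-1,1,3),rv,T[:3,3],K,np.array([d['k1'],0,0,0.]))[0][:,0]
def plane(d,uv,z):
    o,v=ray(d,uv);return o+v*(z-o[2])/v[2]
def tri(rs):
    A=sum(np.eye(3)-np.outer(v,v) for o,v in rs);b=sum((np.eye(3)-np.outer(v,v))@o for o,v in rs)
    X=np.linalg.solve(A,b);return X,max(np.linalg.norm(np.cross(X-o,v)) for o,v in rs)
def save(d,f): cv2.imwrite('pics/'+f,d['img'][:,:,::-1])
E
python3 - <<'E'
from h import *
np.set_printoptions(precision=4,suppress=True)
D={c:cam(c) for c in('scene','top')}
for c in D: save(D[c],c+'0.png'); print(c,ray(D[c],(320,240)))
for q in ['mallet_center','mallet_shoulder','rest_mid','wide_ring','narrow_ring','tin_center','bench_block','hammer']:
    L={c:r.landmark_of(c,q) for c in D}
    for c in D: print(q,c,[(np.round(x['at']),round(x['confidence'],2)) for x in L[c][:3]])
    if all(L.values()): print('   ',*tri([ray(D[c],L[c][0]['at']) for c in D]))
s=r.get_state();print(s['t'],s['eef_pos'],s['orientation'],r.hold_point_z,s['force'],s['gripper_width'])
E
```

```text
scene (array([ 1.0351, -0.3522,  1.0457]), array([-0.417 ,  0.3141, -0.8529]))
top (array([0.407 , 0.0534, 1.122 ]), array([ 0.1527, -0.0018, -0.9883]))
mallet_center scene [(array([206., 274.]), 0.9)]
mallet_center top [(array([447., 277.]), 0.71)]
    [ 0.4752 -0.2365  0.0791] 0.0025356854564408233
mallet_shoulder scene [(array([211., 282.]), 0.94)]
mallet_shoulder top [(array([441., 280.]), 0.64)]
    [ 0.4719 -0.2334  0.0349] 0.003532662265674366
rest_mid scene [(array([309., 203.]), 0.93)]
rest_mid top [(array([317., 288.]), 0.93), (array([456., 213.]), 0.15)]
    [0.4562 0.0586 0.0528] 0.0031060260219781524
wide_ring scene [(array([420., 185.]), 0.9)]
wide_ring top [(array([236., 217.]), 0.83)]
    [0.6172 0.2391 0.1367] 0.0019735554532538044
narrow_ring scene [(array([362., 235.]), 0.92)]
narrow_ring top [(array([320., 201.]), 0.64)]
    [0.6434 0.0497 0.1521] 0.00033192904185540815
tin_center scene [(array([405., 166.]), 0.7), (array([210., 280.]), 0.69)]
tin_center top [(array([205., 274.]), 0.91)]
    [0.5003 0.3309 0.022 ] 0.0023642308062670923
bench_block scene [(array([251., 260.]), 0.92)]
bench_block top [(array([390., 284.]), 0.66)]
    [ 0.4641 -0.1221 -0.0057] 0.002538175565680135
hammer scene [(array([236., 366.]), 0.9), (array([422., 183.]), 0.46)]
hammer top [(array([453., 207.]), 0.6)]
    [ 0.6541 -0.2896  0.0033] 0.002600803168909837
0.9 [0.2435 0.4931 0.2313] [0.     0.2274 0.9738 0.    ] 0.0187 [ 0.1     0.3762 -0.2467] 0.08535434809152452
```

```bash
sleep 1; ls pics
```

```text
scene0.png
top0.png
```

View pics/scene0.png

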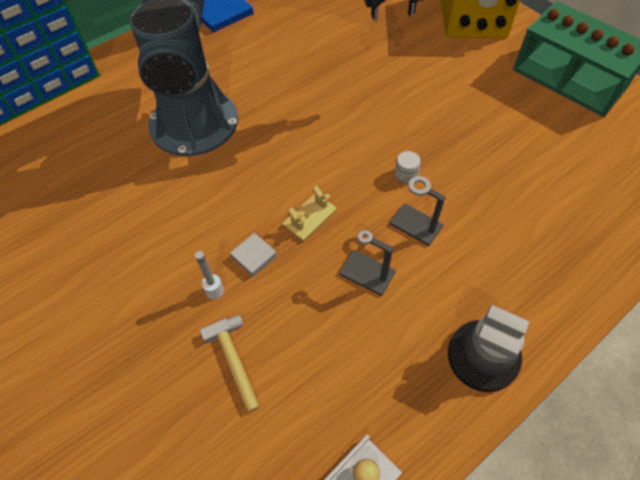

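View pics/top0.png

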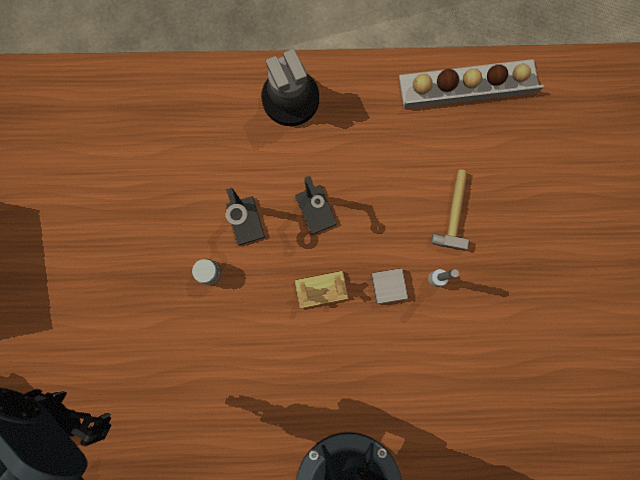

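The scene picture shows the mallet (205,275), rest (310,212), wide ring (420,185), narrow ring (365,237) and tin (407,165). The top picture shows the same things: mallet (445,277), rest (321,288), wide ring (236,214), narrow ring (317,201). The network results agree with both, so the next step is to refine the ring and rest and start moving.

```bash
cat > ref.py <<'E'
from h import *
np.set_printoptions(precision=4,suppress=True)
t=np.linspace(0,2*np.pi,40)
def circ(c,rad): return np.c_[c[0]+rad*np.cos(t),c[1]+rad*np.sin(t),c[2]+0*t]
D={c:cam(c) for c in('scene','top')}
est={}
for q,z in [('wide_ring',.15),('rest_mid',.065),('narrow_ring',.15)]:
    ps=[]
    for c in D:
        L=r.landmark_of(c,q)
        ps.append(plane(D[c],L[0]['at'],z)); print(q,c,ps[-1])
    est[q]=np.mean(ps,0)
for c in D:
    d=D[c]; g=cv2.cvtColor(d['img'],cv2.COLOR_RGB2HSV)
    for q in('wide_ring','narrow_ring'):
        e=est[q];uv=proj(d,circ(e,.034)); m=np.zeros((480,640),np.uint8);cv2.fillPoly(m,[uv.astype(np.int32)],1)
        k=(g[...,1]<70)&(g[...,2]>90)&(m>0)
        cs,_=cv2.findContours(k.astype(np.uint8),cv2.RETR_EXTERNAL,cv2.CHAIN_APPROX_NONE)
        cc=max(cs,key=len); el=cv2.fitEllipse(cc)
        print(q,c,k.sum(),el,plane(d,el[0],.15),plane(d,el[0],.147), 'pred axes',np.ptp(proj(d,circ(e,.024 if q[0]=='w' else .015)),axis=0))
ims=[]
for c in D:
    for q in('wide_ring','rest_mid'):
        d=D[c];u,v=proj(d,est[q])[0].astype(int)
        ims.append(cv2.resize(d['img'][v-30:v+30,u-40:u+40],None,fx=5,fy=5,interpolation=cv2.INTER_NEAREST))
cv2.imwrite('pics/crops.png',np.vstack([np.hstack(ims[:2]),np.hstack(ims[2:])])[:,:,::-1])
for c in D: print(c,[tuple(proj(D[c],est[q])[0].astype(int)-[40,30]) for q in('wide_ring','rest_mid')])
E
python3 ref.py
```

```text
wide_ring scene [0.6269 0.2284 0.15  ]
wide_ring top [0.6203 0.2339 0.15  ]
rest_mid scene [0.4595 0.0491 0.065 ]
rest_mid top [0.4542 0.0526 0.065 ]
narrow_ring scene [0.6425 0.0546 0.15  ]
narrow_ring top [0.6513 0.0538 0.15  ]
wide_ring scene 314 ((417.4608459472656, 183.5743865966797), (17.659503936767578, 27.110849380493164), 123.8210220336914) [0.6184 0.2314 0.15  ] [0.617  0.2334 0.147 ] pred axes [22.1344 17.6077]
narrow_ring scene 141 ((364.7922668457031, 236.8018035888672), (12.581953048706055, 14.063885688781738), 90.33942413330078) [0.6486 0.053  0.15  ] [0.6473 0.0543 0.147 ] pred axes [14.7637 12.5255]
wide_ring top 239 ((236.02435302734375, 213.77792358398438), (20.13714599609375, 20.582117080688477), 69.75439453125) [0.6201 0.2338 0.15  ] [0.6207 0.2344 0.147 ] pred axes [21.9818 21.4513]
narrow_ring top 117 ((317.3000183105469, 200.98524475097656), (12.03260612487793, 13.004205703735352), 88.71713256835938) [0.6444 0.0553 0.15  ] [0.6451 0.0553 0.147 ] pred axes [13.5991 13.2683]
scene [(np.int64(379), np.int64(155)), (np.int64(267), np.int64(172))]
top [(np.int64(197), np.int64(182)), (np.int64(281), np.int64(258))]
```

View pics/crops.png

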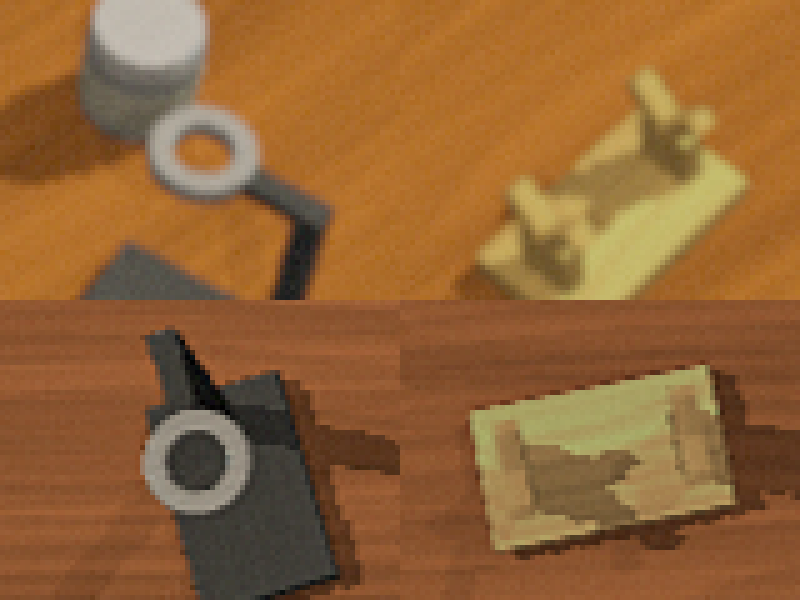

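The crops give these centres: wide ring about (419.2,184.3) in scene and (235.9,213.7) in top. In top, the rest's base corners are at crop (470,410), (710,365), (735,500) and (497,550), so it is yawed about 10°.

```bash
python3 - <<'E'
from h import *
np.set_printoptions(precision=4,suppress=True)
S=cam('scene');T=cam('top')
a,b=(419.2,184.3),(235.9,213.7)
print('ring',tri([ray(S,a),ray(T,b)]),plane(S,a,.15),plane(T,b,.15))
f=lambda x,y:(281+(x-400)/5-.5,258+(y-300)/5-.5)
C=np.array([plane(T,f(*p),.015) for p in[(470,410),(710,365),(735,500),(497,550)]])
print(C,C.mean(0),np.linalg.norm(C-np.roll(C,-1,0),axis=1))
for e in (C[0]-C[1],C[3]-C[2]): print('yaw of y axis',np.degrees(np.arctan2(-e[0],e[1])))
# upright tops in top view: left one x 497-530,y 418-515 ; right 668-718, 388-482
u=[plane(T,f(*p),.07) for p in[(513,466),(693,436)]];print('uprights',u,np.mean(u,0))
g=lambda x,y:(267+(x-400)/5-.5,172+y/5-.5)
u=[plane(S,g(*p),.07) for p in[(532,200),(672,100)]];print('uprights scene',u,np.mean(u,0))
for q,uv in [('scene',S),('top',T)]:
    for n in('mallet_center','mallet_shoulder','bench_block','hammer'):
        L=r.landmark_of(q,n); z={'mallet_center':.0825,'mallet_shoulder':.045,'bench_block':0,'hammer':.01}[n]
        print(q,n,plane(uv,L[0]['at'],z)) if L else 0
E
```

```text
ring (array([0.6209, 0.2347, 0.1473]), np.float64(9.038522590359987e-05)) [0.6222 0.233  0.15  ] [0.6203 0.2341 0.15  ]
[[ 0.4821  0.1162  0.015 ]
 [ 0.501  -0.0019  0.015 ]
 [ 0.4349 -0.0119  0.015 ]
 [ 0.414   0.1043  0.015 ]] [0.458  0.0517 0.015 ] [0.1196 0.0669 0.1181 0.0691]
yaw of y axis 9.089240323108355
yaw of y axis 10.190223734000082
uprights [array([0.4519, 0.0936, 0.07  ]), array([0.4635, 0.0098, 0.07  ])] [0.4577 0.0517 0.07  ]
uprights scene [array([0.4594, 0.0066, 0.07  ]), array([0.4553, 0.0917, 0.07  ])] [0.4574 0.0491 0.07  ]
scene mallet_center [ 0.4823 -0.2369  0.0825]
scene mallet_shoulder [ 0.4819 -0.2326  0.045 ]
scene bench_block [ 0.4685 -0.1189  0.    ]
scene hammer [ 0.6557 -0.2926  0.01  ]
top mallet_center [ 0.4734 -0.2323  0.0825]
top mallet_shoulder [ 0.472  -0.2318  0.045 ]
top bench_block [ 0.4644 -0.116   0.    ]
top hammer [ 0.6475 -0.2908  0.01  ]
```

Emit:
{"name": "apply_moves", "arguments": {
  "commands": [
    {"tx":3,"ty":-5,"tz":1.5,"wz":-0.14},
    {"tx":3,"ty":-5,"tz":1.5,"wz":-0.14},
    {"tx":3,"ty":-5,"tz":1.5,"wz":-0.14},
    {"tx":2,"ty":-5,"tz":1,"wz":-0.14},
    {"tx":2,"ty":-5,"tz":0,"wz":-0.14}
  ]
}}

```text
$.commands[0]: bad value
```

Emit:
{"name": "apply_moves", "arguments": {
  "commands": [
    {"tx":2,"ty":-5,"wz":-0.14},
    {"tx":1,"ty":-5,"wz":-0.14},
    {"ty":-5,"wz":-0.13},
    {"ty":-5},
    {"ty":-5}
  ]
}}

```text
$.commands[0]: bad value
```

```bash
python3 - <<'E'
from workcell import r
s=r.get_state();print({k:s[k] for k in('t','joints','eef_pos','orientation')})
E
```

```text
{'t': 1.8, 'joints': array([ 1.02739272e+00,  3.50734401e-01,  1.65181400e+00,  2.34068774e-05,
        1.13910848e+00, -8.46176758e-02]), 'eef_pos': array([0.24354142, 0.49311419, 0.23126538]), 'orientation': array([-2.00279929e-05,  2.27391202e-01,  9.73803492e-01, -2.72571022e-05])}
```

Emit:
{"name": "apply_moves", "arguments": {
  "commands": [
    {"tx":2,"ty":-4,"tz":2,"wx":0,"wy":0,"wz":-0.14},
    {"tx":2,"ty":-4,"tz":2,"wx":0,"wy":0,"wz":-0.14},
    {"tx":2,"ty":-4,"tz":1,"wx":0,"wy":0,"wz":-0.14},
    {"tx":2,"ty":-4.5,"tz":0,"wx":0,"wy":0,"wz":-0.14},
    {"tx":2,"ty":-4.5,"tz":0,"wx":0,"wy":0,"wz":-0.14}
  ]
}}

```text
t: 2.3
eef_pos: [0.344, 0.2815, 0.2817]
orientation: [0.0, 0.55, 0.835, 0.001]
force: [0.4, -0.2, -0.3]
gripper_width: 0.0858
gripper_force: 0.0
```

Emit:
{"name": "apply_moves", "arguments": {
  "commands": [
    {"tx":2,"ty":-4.5,"tz":0,"wx":0,"wy":0,"wz":-0.14},
    {"tx":2,"ty":-4.5,"tz":0,"wx":0,"wy":0,"wz":-0.1},
    {"tx":1,"ty":-4.5,"tz":0,"wx":0,"wy":0,"wz":0},
    {"tx":1,"ty":-4.5,"tz":0,"wx":0,"wy":0,"wz":0},
    {"tx":1,"ty":-4.5,"tz":0,"wx":0,"wy":0,"wz":0}
  ]
}}

```text
t: 2.8
eef_pos: [0.4136, 0.0562, 0.2815]
orientation: [0.0, 0.644, 0.765, 0.0]
force: [1.4, 0.7, 0.2]
gripper_width: 0.0854
gripper_force: 0.0
```

```bash
python3 - <<'E'
from workcell import r
s=r.get_state();print({k:s[k] for k in('t','joints','eef_pos','orientation')})
E
```

```text
{'t': 2.8, 'joints': array([ 2.34657203e-02,  4.63749330e-02,  1.90151010e+00, -5.14921885e-07,
        1.19308758e+00, -1.48488958e-01]), 'eef_pos': array([0.41360346, 0.05621996, 0.28153105]), 'orientation': array([2.32643761e-04, 6.43774497e-01, 7.65215199e-01, 2.04916342e-04])}
```

Emit:
{"name": "apply_moves", "arguments": {
  "commands": [
    {"tx":1,"ty":-4.5,"tz":0,"wx":0,"wy":0,"wz":0},
    {"tx":1,"ty":-4.5,"tz":0,"wx":0.128,"wy":0.022,"wz":0},
    {"tx":1,"ty":-4.5,"tz":0,"wx":0.128,"wy":0.022,"wz":0},
    {"tx":1,"ty":-4.5,"tz":0,"wx":0.128,"wy":0.022,"wz":0},
    {"tx":1,"ty":-4.5,"tz":0,"wx":0.128,"wy":0.022,"wz":0}
  ]
}}

```text
t: 3.3
eef_pos: [0.4627, -0.1642, 0.2819]
orientation: [-0.192, 0.623, 0.741, 0.163]
force: [1.8, 0.0, 0.8]
gripper_width: 0.0851
gripper_force: 0.0
```

Emit:
{"name": "apply_moves", "arguments": {
  "commands": [
    {"tx":1,"ty":-4.5,"tz":0,"wx":0.128,"wy":0.022,"wz":0},
    {"tx":1,"ty":-4.5,"tz":0,"wx":0.128,"wy":0.022,"wz":0},
    {"tx":0.7,"ty":-4,"tz":-2,"wx":0.128,"wy":0.022,"wz":0},
    {"tx":0,"ty":-2,"tz":-3,"wx":0.128,"wy":0.022,"wz":0},
    {"tx":0,"ty":0,"tz":-3,"wx":0,"wy":0,"wz":0}
  ]
}}

```text
t: 3.8
eef_pos: [0.4881, -0.3146, 0.1959]
orientation: [-0.379, 0.561, 0.664, 0.318]
force: [0.1, 0.2, -0.8]
gripper_width: 0.0854
gripper_force: 0.0
```

```bash
python3 - <<'E'
from h import *
s=r.get_state();print({k:s[k] for k in('t','joints','eef_pos','orientation')})
from scipy.spatial.transform import Rotation as R
q=s['orientation'];print(R.from_quat(np.r_[q[1:],q[0]]).as_matrix())
E
```

```text
{'t': 3.8, 'joints': array([-0.85836587,  0.89225639,  1.14469337,  0.51194493,  2.01267138,
       -1.03237671]), 'eef_pos': array([ 0.48814667, -0.31455053,  0.1958602 ]), 'orientation': array([-0.37854175,  0.56137504,  0.66388627,  0.31752044])}
[[-0.08312843  0.98576785 -0.14612124]
 [ 0.50498887  0.16807767  0.8466027 ]
 [ 0.85911344 -0.00341285 -0.51177383]]
```

Emit:
{"name": "apply_moves", "arguments": {
  "commands": [
    {"tx":0,"ty":1,"tz":-3,"wx":0,"wy":0,"wz":0},
    {"tx":0,"ty":0.2,"tz":-2.5,"wx":0,"wy":0,"wz":0},
    {"tx":-0.5,"ty":3,"tz":-1.8,"wx":0,"wy":0,"wz":0},
    {"tx":-0.5,"ty":3,"tz":-1.8,"wx":0,"wy":0,"wz":0},
    {"tx":0,"ty":0,"tz":0,"wx":0,"wy":0,"wz":0}
  ]
}}

```text
t: 4.3
eef_pos: [0.4783, -0.2365, 0.1082]
orientation: [-0.378, 0.56, 0.666, 0.315]
force: [-0.1, -0.1, -0.5]
gripper_width: 0.0854
gripper_force: 0.0
```

```bash
python3 - <<'E'
from h import *
s=r.get_state();print(s['t'],s['eef_pos'],r.hold_point_z)
S=cam('scene');T=cam('top')
L=[r.landmark_of(c,'mallet_center') for c in('scene','top')];print([x[0] if x else 0 for x in L])
ims=[]
for d in(S,T):
    u,v=proj(d,[.48,-.25,.1])[0].astype(int)
    ims.append(cv2.resize(d['img'][v-40:v+40,u-40:u+40],None,fx=5,fy=5,interpolation=cv2.INTER_NEAREST)); print(u-40,v-40)
    print(proj(d,[s['eef_pos']]))
    print(proj(d,[[.475,-.233,.045],[.475,-.233,.165]]))
cv2.imwrite('pics/pre.png',np.hstack(ims)[:,:,::-1])
E
```

```text
4.3 [ 0.47827757 -0.23646866  0.10818617] 0.0187
[{'at': [206.3, 272.2], 'confidence': 0.56}, {'at': [444.4, 274.2], 'confidence': 0.52}]
158 234
[[202.90751525 268.33047011]]
[[209.53018958 280.28464902]
 [197.55658135 252.48894805]]
413 233
[[449.00600888 274.25100686]]
[[440.22216434 277.71925804]
 [454.98595876 273.75694794]]
```

View pics/pre.png

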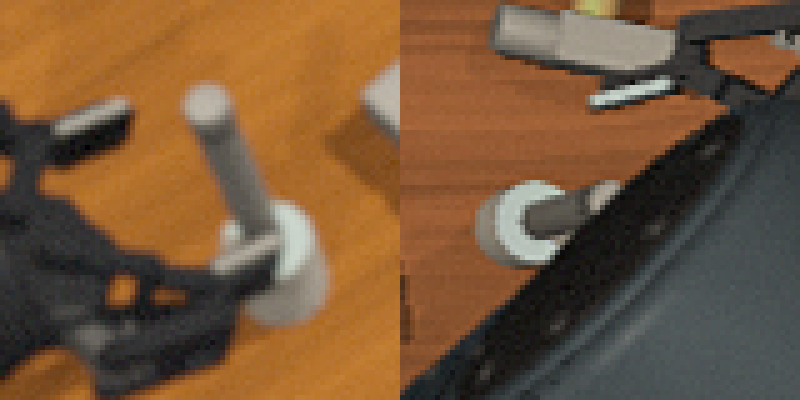

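Picture: the open fingers straddle the handle. In the scene crop the handle top is near (199,254) and the shoulder near (211,279), within 2 px of my model. I'll advance and close.

Emit:
{"name": "apply_moves", "arguments": {
  "commands": [
    {"tx":-0.2,"ty":1.2,"tz":-0.8,"wx":0,"wy":0,"wz":0},
    {"tx":-0.2,"ty":1.0,"tz":-0.7,"wx":0,"wy":0,"wz":0},
    {"tx":0,"ty":0,"tz":0,"wx":0,"wy":0,"wz":0},
    {"tx":0,"ty":0,"tz":0,"wx":0,"wy":0,"wz":0},
    {"tx":0,"ty":0,"tz":0,"wx":0,"wy":0,"wz":0}
  ]
}}

```text
t: 5.0
eef_pos: [0.4758, -0.2184, 0.0955]
orientation: [-0.375, 0.561, 0.667, 0.315]
force: [-0.5, -0.2, 0.4]
gripper_width: 0.0857
gripper_force: 0.0
```

Emit:
{"name": "apply_moves", "arguments": {
  "commands": [
    {"tx":0,"ty":0,"tz":0,"wx":0,"wy":0,"wz":0},
    {"tx":0,"ty":0,"tz":0,"wx":0,"wy":0,"wz":0},
    {"tx":0,"ty":0,"tz":0,"wx":0,"wy":0,"wz":0},
    {"tx":0,"ty":0,"tz":0,"wx":0,"wy":0,"wz":0},
    {"tx":0,"ty":0,"tz":0,"wx":0,"wy":0,"wz":0}
  ],
  "fingers": 0
}}

```text
t: 5.5
eef_pos: [0.4756, -0.2179, 0.0952]
orientation: [-0.375, 0.561, 0.667, 0.315]
force: [0.1, 0.5, 0.0]
gripper_width: 0.0161
gripper_force: 58.4
```

Emit:
{"name": "apply_moves", "arguments": {
  "commands": [
    {"tx":0,"ty":0,"tz":0,"wx":0,"wy":0,"wz":0},
    {"tx":0,"ty":0,"tz":0,"wx":0,"wy":0,"wz":0},
    {"tx":0,"ty":0,"tz":0,"wx":0,"wy":0,"wz":0},
    {"tx":0,"ty":0,"tz":0,"wx":0,"wy":0,"wz":0},
    {"tx":0,"ty":0,"tz":0,"wx":0,"wy":0,"wz":0}
  ]
}}

```text
t: 6.0
eef_pos: [0.4756, -0.2179, 0.0952]
orientation: [-0.375, 0.561, 0.667, 0.315]
force: [1.0, -0.9, 1.5]
gripper_width: 0.0161
gripper_force: 58.4
```

Emit:
{"name": "apply_moves", "arguments": {
  "commands": [
    {"tx":0,"ty":0,"tz":2,"wx":0,"wy":0,"wz":0},
    {"tx":0,"ty":0,"tz":4,"wx":0,"wy":0,"wz":0},
    {"tx":0,"ty":0,"tz":4,"wx":0,"wy":0,"wz":0},
    {"tx":0,"ty":0,"tz":4,"wx":-0.1,"wy":-0.017,"wz":0},
    {"tx":0,"ty":0,"tz":3,"wx":-0.128,"wy":-0.022,"wz":0}
  ]
}}

```text
t: 6.5
eef_pos: [0.4754, -0.2185, 0.2662]
orientation: [-0.295, 0.595, 0.706, 0.247]
force: [1.0, -1.2, -0.7]
gripper_width: 0.016
gripper_force: 58.5
```

Emit:
{"name": "apply_moves", "arguments": {
  "commands": [
    {"tx":0,"ty":2,"tz":0,"wx":-0.128,"wy":-0.022,"wz":0},
    {"tx":0,"ty":3,"tz":0,"wx":-0.128,"wy":-0.022,"wz":0},
    {"tx":0,"ty":3,"tz":0,"wx":-0.128,"wy":-0.022,"wz":0},
    {"tx":0,"ty":3,"tz":0,"wx":-0.128,"wy":-0.022,"wz":0},
    {"tx":0,"ty":3,"tz":0,"wx":-0.128,"wy":-0.022,"wz":0}
  ]
}}

```text
t: 7.0
eef_pos: [0.4752, -0.077, 0.2655]
orientation: [-0.053, 0.642, 0.763, 0.044]
force: [1.3, 0.6, -1.9]
gripper_width: 0.0161
gripper_force: 58.6
```

Emit:
{"name": "apply_moves", "arguments": {
  "commands": [
    {"tx":-0.4,"ty":3,"tz":0,"wx":-0.128,"wy":-0.022,"wz":0},
    {"tx":-0.4,"ty":3,"tz":0,"wx":-0.128,"wy":-0.022,"wz":0},
    {"tx":-0.4,"ty":3,"tz":0,"wx":-0.128,"wy":-0.022,"wz":0},
    {"tx":-0.5,"ty":3.4,"tz":0,"wx":-0.128,"wy":-0.022,"wz":0},
    {"tx":0,"ty":0,"tz":0,"wx":-0.16,"wy":-0.027,"wz":0}
  ]
}}

```text
t: 7.5
eef_pos: [0.4582, 0.0488, 0.2659]
orientation: [0.201, 0.621, 0.739, -0.168]
force: [0.4, -0.7, -2.4]
gripper_width: 0.0161
gripper_force: 58.7
```

```bash
cat > look.py <<'E'
from h import *
import sys
from scipy.spatial.transform import Rotation as R
np.set_printoptions(precision=4,suppress=True)
def look(P,f,h=40,k=5):
    s=r.get_state();q=s['orientation'];M=R.from_quat(np.r_[q[1:],q[0]]).as_matrix()
    print(s['t'],s['eef_pos'],'tool z',M[:,2],'y',M[:,1],'j',s['joints'])
    print('grasp pt',s['eef_pos']-r.hold_point_z*M[:,2])
    ims=[];D={c:cam(c) for c in('scene','top')}
    for c in D:
        d=D[c];u,v=np.clip(proj(d,P)[0].astype(int),h,[640-h,480-h]);print(c,'crop origin',u-h,v-h)
        ims.append(cv2.resize(d['img'][v-h:v+h,u-h:u+h],None,fx=k,fy=k,interpolation=cv2.INTER_NEAREST))
    cv2.imwrite('pics/'+f,np.hstack(ims)[:,:,::-1])
    for n in('mallet_center','mallet_shoulder'):
        L=[r.landmark_of(c,n) for c in D]
        if all(L): print(n,[x[0] for x in L],tri([ray(D[c],x[0]['at']) for c,x in zip(D,L)]))
        else: print(n,L)
    return s,M,D
E
python3 -c "
from look import *
look([.458,.03,.2],'a1.png',h=48,k=4)"
```

```text
7.5 [0.4582 0.0488 0.2659] tool z [ 0.0874 -0.4981 -0.8627] y [0.9851 0.1721 0.0004] j [ 0.295   0.209   1.8492 -0.5655  1.2133  0.3597]
grasp pt [0.4566 0.0582 0.282 ]
scene crop origin 249 121
top crop origin 283 236
mallet_center [{'at': [298.4, 142.1], 'confidence': 0.7}, {'at': [334.1, 281.9], 'confidence': 0.78}] (array([0.4595, 0.0312, 0.2855]), np.float64(0.00398307213343075))
mallet_shoulder [{'at': [285.7, 152.9], 'confidence': 0.67}, {'at': [350.1, 279.6], 'confidence': 0.61}] (array([ 0.4625, -0.0003,  0.2794]), np.float64(0.00235216975351169))
```

View pics/a1.png

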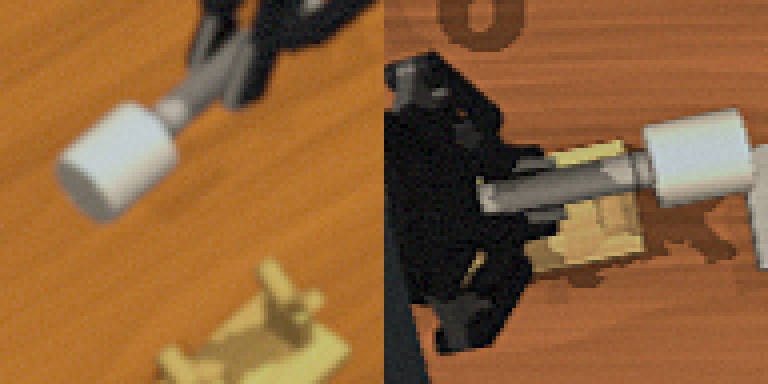

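Picture: the mallet is held level, its head towards -y at scene (278,161) and its handle along the rest's yaw. I'll lower it into the notches.

Emit:
{"name": "apply_moves", "arguments": {
  "commands": [
    {"tx":0,"ty":-0.2,"tz":-4,"wx":0,"wy":0,"wz":0},
    {"tx":0,"ty":-0.2,"tz":-4.5,"wx":0,"wy":0,"wz":0},
    {"tx":0,"ty":0,"tz":-4.5,"wx":0,"wy":0,"wz":0},
    {"tx":0,"ty":0,"tz":-4,"wx":0,"wy":0,"wz":0},
    {"tx":0,"ty":0,"tz":-1.7,"wx":0,"wy":0,"wz":0}
  ]
}}

```text
t: 8.3
eef_pos: [0.4574, 0.0404, 0.0754]
orientation: [0.195, 0.623, 0.738, -0.17]
force: [0.8, -0.2, -1.3]
gripper_width: 0.0163
gripper_force: 58.7
```

Emit:
{"name": "apply_moves", "arguments": {
  "commands": [
    {"tx":0,"ty":0,"tz":-0.8,"wx":0,"wy":0,"wz":0},
    {"tx":0,"ty":0,"tz":-0.7,"wx":0,"wy":0,"wz":0},
    {"tx":0,"ty":0,"tz":-0.5,"wx":0,"wy":0,"wz":0},
    {"tx":0,"ty":0,"tz":-0.5,"wx":0,"wy":0,"wz":0},
    {"tx":0,"ty":0,"tz":0,"wx":0,"wy":0,"wz":0}
  ]
}}

```text
t: 8.8
eef_pos: [0.4586, 0.0421, 0.0532]
orientation: [0.198, 0.622, 0.739, -0.168]
force: [0.1, -1.0, -1.8]
gripper_width: 0.0164
gripper_force: 58.8
```

```bash
python3 -c "
from look import *
look([.458,.03,.065],'a2.png',h=40,k=5)"
```

```text
8.8 [0.4586 0.0421 0.0532] tool z [ 0.0822 -0.4946 -0.8652] y [ 0.9856  0.1689 -0.003 ] j [ 0.2783  0.5647  1.9944 -0.7607  0.8076  0.7071]
grasp pt [0.4571 0.0514 0.0694]
scene crop origin 260 167
top crop origin 290 247
mallet_center [{'at': [302.5, 208.1], 'confidence': 0.72}, {'at': [330.2, 288.2], 'confidence': 0.95}] (array([0.4577, 0.0323, 0.0581]), np.float64(0.0021203925055639735))
mallet_shoulder [{'at': [291.0, 219.6], 'confidence': 0.65}, {'at': [346.2, 283.1], 'confidence': 0.91}] (array([ 0.4678, -0.0068,  0.059 ]), np.float64(0.0007166094835208855))
```

View pics/a2.png

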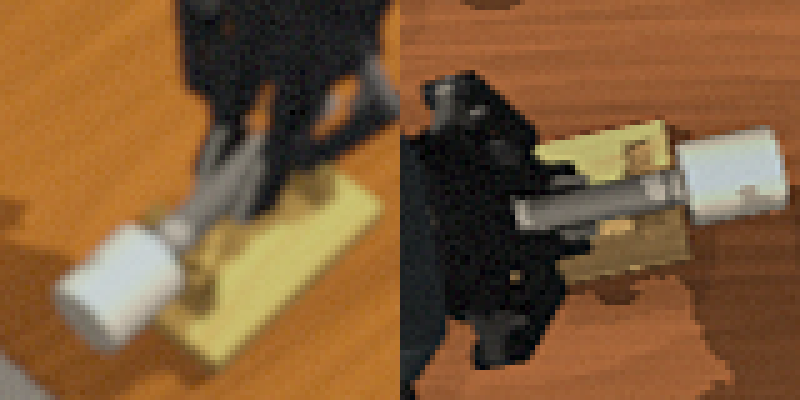

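Picture: the handle lies over both notches, slightly high by about 4 mm, and the head overhangs at -y. I'll shift 3 mm in +y and lower the rest.

Emit:
{"name": "apply_moves", "arguments": {
  "commands": [
    {"tx":0,"ty":0.3,"tz":0,"wx":0,"wy":0,"wz":0},
    {"tx":0,"ty":0,"tz":-0.15,"wx":0,"wy":0,"wz":0},
    {"tx":0,"ty":0,"tz":-0.15,"wx":0,"wy":0,"wz":0},
    {"tx":0,"ty":0,"tz":0,"wx":0,"wy":0,"wz":0},
    {"tx":0,"ty":0,"tz":0,"wx":0,"wy":0,"wz":0}
  ]
}}

```text
t: 9.6
eef_pos: [0.4594, 0.0454, 0.0504]
orientation: [0.198, 0.622, 0.739, -0.168]
force: [3.3, 1.1, 3.2]
gripper_width: 0.0163
gripper_force: 59.3
```

Emit:
{"name": "apply_moves", "arguments": {
  "commands": [
    {"tx":0,"ty":0,"tz":-0.1,"wx":0,"wy":0,"wz":0},
    {"tx":0,"ty":0,"tz":-0.05,"wx":0,"wy":0,"wz":0},
    {"tx":0,"ty":0,"tz":0,"wx":0,"wy":0,"wz":0},
    {"tx":0,"ty":0,"tz":0,"wx":0,"wy":0,"wz":0},
    {"tx":0,"ty":0,"tz":0,"wx":0,"wy":0,"wz":0}
  ]
}}

```text
t: 10.1
eef_pos: [0.4598, 0.0454, 0.0499]
orientation: [0.199, 0.622, 0.738, -0.168]
force: [2.5, 4.2, 15.7]
gripper_width: 0.0159
gripper_force: 60.3
```

Emit:
{"name": "apply_moves", "arguments": {
  "commands": [
    {"tx":0,"ty":0,"tz":0,"wx":0,"wy":0,"wz":0},
    {"tx":0,"ty":0,"tz":0,"wx":0,"wy":0,"wz":0},
    {"tx":0,"ty":0,"tz":0,"wx":0,"wy":0,"wz":0},
    {"tx":0,"ty":0,"tz":0,"wx":0,"wy":0,"wz":0},
    {"tx":0,"ty":0,"tz":0,"wx":0,"wy":0,"wz":0}
  ],
  "fingers": 0.5
}}

```text
t: 10.6
eef_pos: [0.4584, 0.0451, 0.0485]
orientation: [0.197, 0.622, 0.739, -0.169]
force: [0.3, 0.6, 0.1]
gripper_width: 0.0426
gripper_force: 0.0
```

Emit:
{"name": "apply_moves", "arguments": {
  "commands": [
    {"tx":-0.2,"ty":1,"tz":1.7,"wx":0,"wy":0,"wz":0},
    {"tx":-0.2,"ty":1,"tz":1.7,"wx":0,"wy":0,"wz":0},
    {"tx":-0.2,"ty":1.5,"tz":2.6,"wx":0,"wy":0,"wz":0},
    {"tx":-0.2,"ty":1.5,"tz":4,"wx":0,"wy":0,"wz":0},
    {"tx":0,"ty":0,"tz":4,"wx":0,"wy":0,"wz":0}
  ]
}}

```text
t: 11.1
eef_pos: [0.45, 0.0963, 0.1897]
orientation: [0.197, 0.622, 0.739, -0.169]
force: [1.0, 0.7, -0.2]
gripper_width: 0.0425
gripper_force: 0.0
```

Emit:
{"name": "apply_moves", "arguments": {
  "commands": [
    {"tx":0,"ty":-1,"tz":4,"wx":0.128,"wy":0.022,"wz":0},
    {"tx":0,"ty":-2,"tz":3,"wx":0.128,"wy":0.022,"wz":0},
    {"tx":0,"ty":-3,"tz":0,"wx":0.128,"wy":0.022,"wz":0},
    {"tx":0,"ty":-4,"tz":0,"wx":0.128,"wy":0.022,"wz":0},
    {"tx":0.2,"ty":-4,"tz":0,"wx":0.128,"wy":0.022,"wz":0}
  ],
  "fingers": 1
}}

```text
t: 11.6
eef_pos: [0.4525, -0.0433, 0.2596]
orientation: [-0.046, 0.642, 0.764, 0.039]
force: [0.4, 1.0, 0.7]
gripper_width: 0.0855
gripper_force: 0.0
```

```bash
python3 -c "
from look import *
look([.458,.03,.065],'a3.png',h=40,k=5)"
```

```text
11.6 [ 0.4525 -0.0433  0.2596] tool z [-0.0205  0.1182 -0.9928] y [0.985  0.1724 0.0002] j [-0.2619  0.1632  1.8309  0.117   1.2006 -0.4805]
grasp pt [ 0.4529 -0.0455  0.2782]
scene crop origin 260 167
top crop origin 290 247
mallet_center [{'at': [302.5, 204.2], 'confidence': 0.72}, {'at': [330.9, 287.5], 'confidence': 0.97}] (array([0.4588, 0.0315, 0.0755]), np.float64(0.0027912881633058483))
mallet_shoulder [{'at': [290.1, 213.9], 'confidence': 0.93}, {'at': [344.0, 283.0], 'confidence': 0.84}] (array([ 0.4657, -0.003 ,  0.0766]), np.float64(0.0019926632606668696))
```

View pics/a3.png

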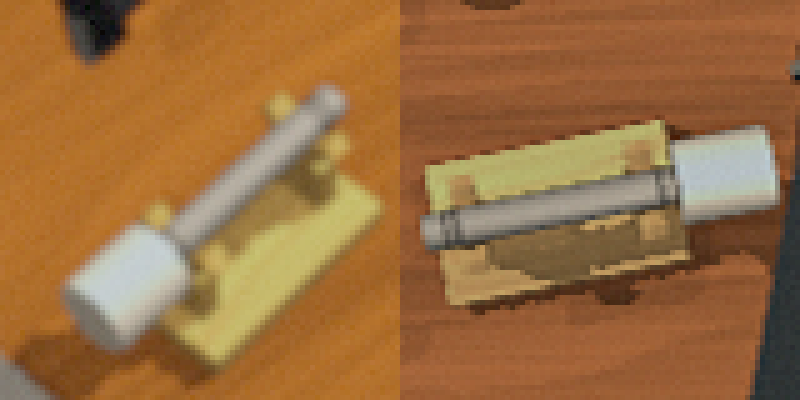

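Picture: the mallet lies in both notches, released, with its head at top (354.9,281.3). Next grip is on the head, tilted 45° towards the handle.

Emit:
{"name": "apply_moves", "arguments": {
  "commands": [
    {"tx":0.6,"ty":-1.5,"tz":0,"wx":0.131,"wy":0.0225,"wz":0},
    {"tx":0.6,"ty":-1.5,"tz":-2,"wx":0.131,"wy":0.0225,"wz":0},
    {"tx":0.6,"ty":-1.2,"tz":-3,"wx":0.131,"wy":0.0225,"wz":0},
    {"tx":0.5,"ty":-1,"tz":-4,"wx":0.131,"wy":0.0225,"wz":0},
    {"tx":0.4,"ty":0,"tz":-4,"wx":0.131,"wy":0.0225,"wz":0}
  ]
}}

```text
t: 12.4
eef_pos: [0.4805, -0.0932, 0.1276]
orientation: [-0.293, 0.593, 0.709, 0.245]
force: [0.9, 0.6, 0.1]
gripper_width: 0.0855
gripper_force: 0.0
```

```bash
python3 - <<'E'
from look import *
s,M,D=look([.47,-.03,.065],'a4.png',h=40,k=5)
print('head',plane(D['top'],(354.9,281.3),.07))
H=plane(D['top'],(354.9,281.3),.07)
for c in D: print(c,proj(D[c],[[.4695,-.026,.065]]))
E
```

```text
12.4 [ 0.4805 -0.0932  0.1276] tool z [-0.1248  0.6946 -0.7085] y [ 0.9844  0.1762 -0.0007] j [-0.5748  0.6471  1.6877  0.5473  1.4285 -1.0083]
grasp pt [ 0.4828 -0.1062  0.1408]
scene crop origin 242 184
top crop origin 315 241
mallet_center [{'at': [303.9, 207.3], 'confidence': 0.97}, {'at': [328.1, 286.6], 'confidence': 0.92}] (array([0.4606, 0.036 , 0.0615]), np.float64(0.0007508914981935285))
mallet_shoulder [{'at': [288.2, 215.5], 'confidence': 0.66}, {'at': [343.7, 284.4], 'confidence': 0.56}] (array([ 0.462 , -0.0042,  0.0674]), np.float64(0.0037819461925605066))
head [ 0.4704 -0.0272  0.07  ]
scene [[284.1807 223.1071]]
top [[354.2633 281.8269]]
```

View pics/a4.png

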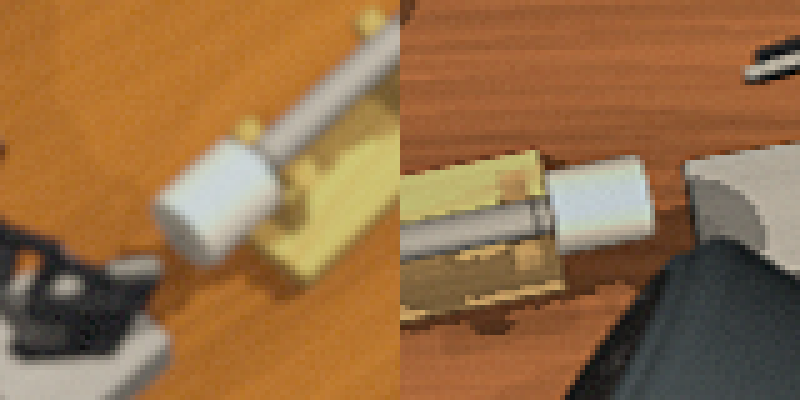

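Picture: the head is centred at scene (285,224), between the finger directions, so I'll advance along the tool axis and grip.

Emit:
{"name": "apply_moves", "arguments": {
  "commands": [
    {"tx":-0.4,"ty":2.3,"tz":-2.3,"wx":0,"wy":0,"wz":0},
    {"tx":-0.4,"ty":2.2,"tz":-2.2,"wx":0,"wy":0,"wz":0},
    {"tx":-0.3,"ty":1.7,"tz":-1.7,"wx":0,"wy":0,"wz":0},
    {"tx":-0.2,"ty":1.5,"tz":-1.6,"wx":0,"wy":0,"wz":0},
    {"tx":0,"ty":0,"tz":0,"wx":0,"wy":0,"wz":0}
  ]
}}

```text
t: 13.2
eef_pos: [0.4667, -0.0156, 0.0527]
orientation: [-0.291, 0.594, 0.71, 0.243]
force: [-0.7, -0.3, -0.4]
gripper_width: 0.0853
gripper_force: 0.0
```

Emit:
{"name": "apply_moves", "arguments": {
  "commands": [
    {"tx":0,"ty":0,"tz":0,"wx":0,"wy":0,"wz":0},
    {"tx":0,"ty":0,"tz":0,"wx":0,"wy":0,"wz":0},
    {"tx":0,"ty":0,"tz":0,"wx":0,"wy":0,"wz":0},
    {"tx":0,"ty":0,"tz":0,"wx":0,"wy":0,"wz":0},
    {"tx":0,"ty":0,"tz":0,"wx":0,"wy":0,"wz":0}
  ],
  "fingers": 0
}}

```text
t: 13.7
eef_pos: [0.468, -0.0181, 0.0516]
orientation: [-0.291, 0.595, 0.708, 0.245]
force: [4.6, -1.3, 7.1]
gripper_width: 0.0388
gripper_force: 59.1
```

Emit:
{"name": "apply_moves", "arguments": {
  "commands": [
    {"tx":0,"ty":0,"tz":0,"wx":0,"wy":0,"wz":0},
    {"tx":0,"ty":0,"tz":0,"wx":0,"wy":0,"wz":0},
    {"tx":0,"ty":0,"tz":0.5,"wx":0,"wy":0,"wz":0},
    {"tx":0,"ty":0,"tz":1.5,"wx":0,"wy":0,"wz":0},
    {"tx":0,"ty":0,"tz":0,"wx":0,"wy":0,"wz":0}
  ]
}}

```text
t: 14.2
eef_pos: [0.467, -0.0178, 0.0721]
orientation: [-0.291, 0.595, 0.708, 0.244]
force: [-0.5, 0.7, -1.0]
gripper_width: 0.0388
gripper_force: 60.1
```

Emit:
{"name": "apply_moves", "arguments": {
  "commands": [
    {"tx":0,"ty":0,"tz":4,"wx":0,"wy":0,"wz":0},
    {"tx":0,"ty":0,"tz":5,"wx":0,"wy":0,"wz":0},
    {"tx":0,"ty":0,"tz":5,"wx":0,"wy":0,"wz":0},
    {"tx":0,"ty":0,"tz":5,"wx":-0.128,"wy":-0.022,"wz":0},
    {"tx":0,"ty":0,"tz":5,"wx":-0.128,"wy":-0.022,"wz":0}
  ]
}}

```text
t: 14.7
eef_pos: [0.466, -0.018, 0.3124]
orientation: [-0.196, 0.623, 0.739, 0.163]
force: [1.0, -0.0, -2.1]
gripper_width: 0.0388
gripper_force: 60.9
```

Emit:
{"name": "apply_moves", "arguments": {
  "commands": [
    {"tx":1,"ty":2,"tz":0,"wx":-0.128,"wy":-0.022,"wz":0},
    {"tx":1,"ty":2,"tz":0,"wx":-0.128,"wy":-0.022,"wz":0},
    {"tx":1,"ty":2,"tz":0,"wx":-0.128,"wy":-0.022,"wz":0},
    {"tx":1,"ty":2,"tz":0,"wx":-0.128,"wy":-0.022,"wz":0},
    {"tx":1,"ty":2,"tz":0,"wx":-0.128,"wy":-0.022,"wz":0}
  ]
}}

```text
t: 15.2
eef_pos: [0.5166, 0.0834, 0.3114]
orientation: [0.05, 0.643, 0.763, -0.044]
force: [0.6, -1.2, -2.7]
gripper_width: 0.0386
gripper_force: 60.8
```

Emit:
{"name": "apply_moves", "arguments": {
  "commands": [
    {"tx":1.5,"ty":2,"tz":0,"wx":-0.128,"wy":-0.022,"wz":0},
    {"tx":1.5,"ty":2,"tz":0,"wx":-0.128,"wy":-0.022,"wz":0},
    {"tx":1.5,"ty":2,"tz":0,"wx":-0.128,"wy":-0.022,"wz":0},
    {"tx":1.5,"ty":2.5,"tz":0,"wx":-0.128,"wy":-0.022,"wz":0},
    {"tx":1.5,"ty":2.5,"tz":0,"wx":-0.14,"wy":-0.024,"wz":0}
  ]
}}

```text
t: 15.7
eef_pos: [0.5917, 0.1938, 0.3112]
orientation: [0.295, 0.595, 0.705, -0.251]
force: [-0.1, -0.3, -1.6]
gripper_width: 0.0385
gripper_force: 60.8
```

```bash
python3 - <<'E'
from look import *
s,M,D=look([.60,.21,.25],'a5.png',h=60,k=5)
for q in('a5.png',):
    im=cv2.imread('pics/'+q);cv2.imwrite('pics/a5s.png',cv2.resize(im,(800,400),interpolation=cv2.INTER_AREA))
E
```

```text
15.7 [0.5917 0.1938 0.3112] tool z [ 0.1177 -0.7042 -0.7002] y [ 0.986   0.1669 -0.0021] j [ 0.5275  0.5859  1.2843 -0.7317  1.6058  0.4612]
grasp pt [0.5895 0.207  0.3243]
scene crop origin 350 92
top crop origin 178 152
mallet_center [{'at': [404.7, 147.9], 'confidence': 0.9}, {'at': [236.9, 218.5], 'confidence': 0.62}] (array([0.5863, 0.2105, 0.2533]), np.float64(0.0028398992878515008))
mallet_shoulder [{'at': [410.0, 135.7], 'confidence': 0.97}, {'at': [232.5, 214.0], 'confidence': 0.74}] (array([0.589 , 0.214 , 0.2883]), np.float64(0.0009188100451575602))
```

View pics/a5s.png

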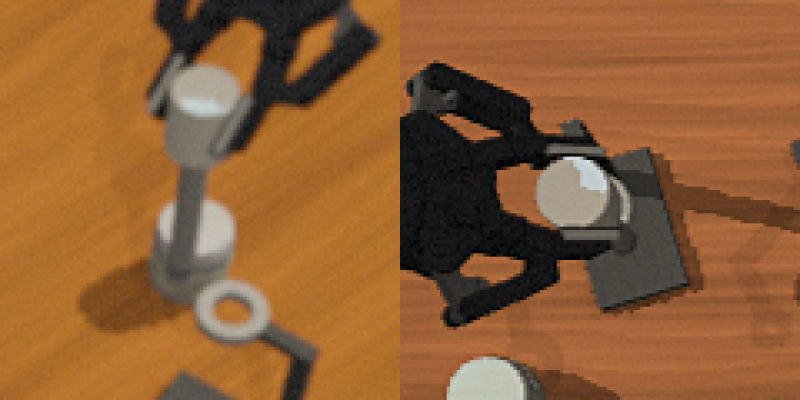

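Picture: the mallet is gripped by the head with its handle down. Scene has the head top at (411.3,118.5) and the handle end at (403.5,176.1); top has them at (229.4,209.1) and (245,223.8). I'll check the tilt and position from those.

```bash
cat > ax.py <<'E'
from look import *
S=cam('scene');T=cam('top')
def ax(hs,es,ht,et):
    h,a=tri([ray(S,hs),ray(T,ht)]);e,b=tri([ray(S,es),ray(T,et)])
    v=e-h;print('head top',h,a,'end',e,b,'len',np.linalg.norm(v),'tilt xy deg',np.degrees(v[:2]/np.linalg.norm(v)))
    print('shoulder',h+.045*v/np.linalg.norm(v))
E
python3 - <<'E'
from ax import *
ax((411.3,118.5),(403.5,176.1),(229.4,209.1),(245,223.8))
# predicted pixels for a vertical mallet under the head top
h=np.array([.589,.213,.333])
for d in(S,T): print(proj(d,[h,h-[0,0,.165]]))
L=[(r.landmark_of('scene','wide_ring'),r.landmark_of('top','wide_ring'))];print([[y[0] for y in x if y] for x in L])
E
```

```text
head top [0.5874 0.2102 0.3366] 0.0008308972119032131 end [0.5935 0.2109 0.168 ] 0.0004279588504811732 len 0.1687141832608989 tilt xy deg [2.0618 0.2635]
shoulder [0.589  0.2104 0.2917]
[[413.1406 119.5497]
 [402.9467 174.3171]]
[[228.6116 208.9913]
 [244.213  226.0042]]
[[{'at': [424.3, 187.4], 'confidence': 0.69}, {'at': [234.6, 216.0], 'confidence': 0.67}]]
```

Emit:
{"name": "apply_moves", "arguments": {
  "commands": [
    {"tx":0.5,"ty":0.4,"tz":0,"wx":0,"wy":0,"wz":0},
    {"tx":1,"ty":0.8,"tz":0,"wx":0,"wy":0,"wz":0},
    {"tx":1,"ty":0.8,"tz":0,"wx":0,"wy":0,"wz":0},
    {"tx":0.5,"ty":0.3,"tz":-0.5,"wx":0,"wy":0,"wz":0},
    {"tx":0,"ty":0,"tz":-0.5,"wx":0,"wy":0,"wz":0}
  ]
}}

```text
t: 16.7
eef_pos: [0.6219, 0.2156, 0.2998]
orientation: [0.293, 0.595, 0.706, -0.25]
force: [0.2, -0.4, -2.1]
gripper_width: 0.0389
gripper_force: 60.8
```

```bash
python3 - <<'E'
from look import *
s,M,D=look([.62,.234,.19],'a6.png',h=28,k=14)
E
```

```text
16.7 [0.6219 0.2156 0.2998] tool z [ 0.1158 -0.7007 -0.704 ] y [ 0.9859  0.167  -0.0041] j [ 0.5312  0.6674  1.1714 -0.7262  1.6305  0.4417]
grasp pt [0.6197 0.2288 0.313 ]
scene crop origin 393 143
top crop origin 204 181
mallet_center [{'at': [423.0, 155.6], 'confidence': 0.92}, {'at': [232.0, 204.5], 'confidence': 0.93}] (array([0.6189, 0.2252, 0.2467]), np.float64(0.001697572928325334))
mallet_shoulder [{'at': [426.7, 140.9], 'confidence': 0.76}, {'at': [224.4, 201.4], 'confidence': 0.93}] (array([0.6159, 0.2318, 0.2834]), np.float64(0.0009035661215760508))
```

View pics/a6.png

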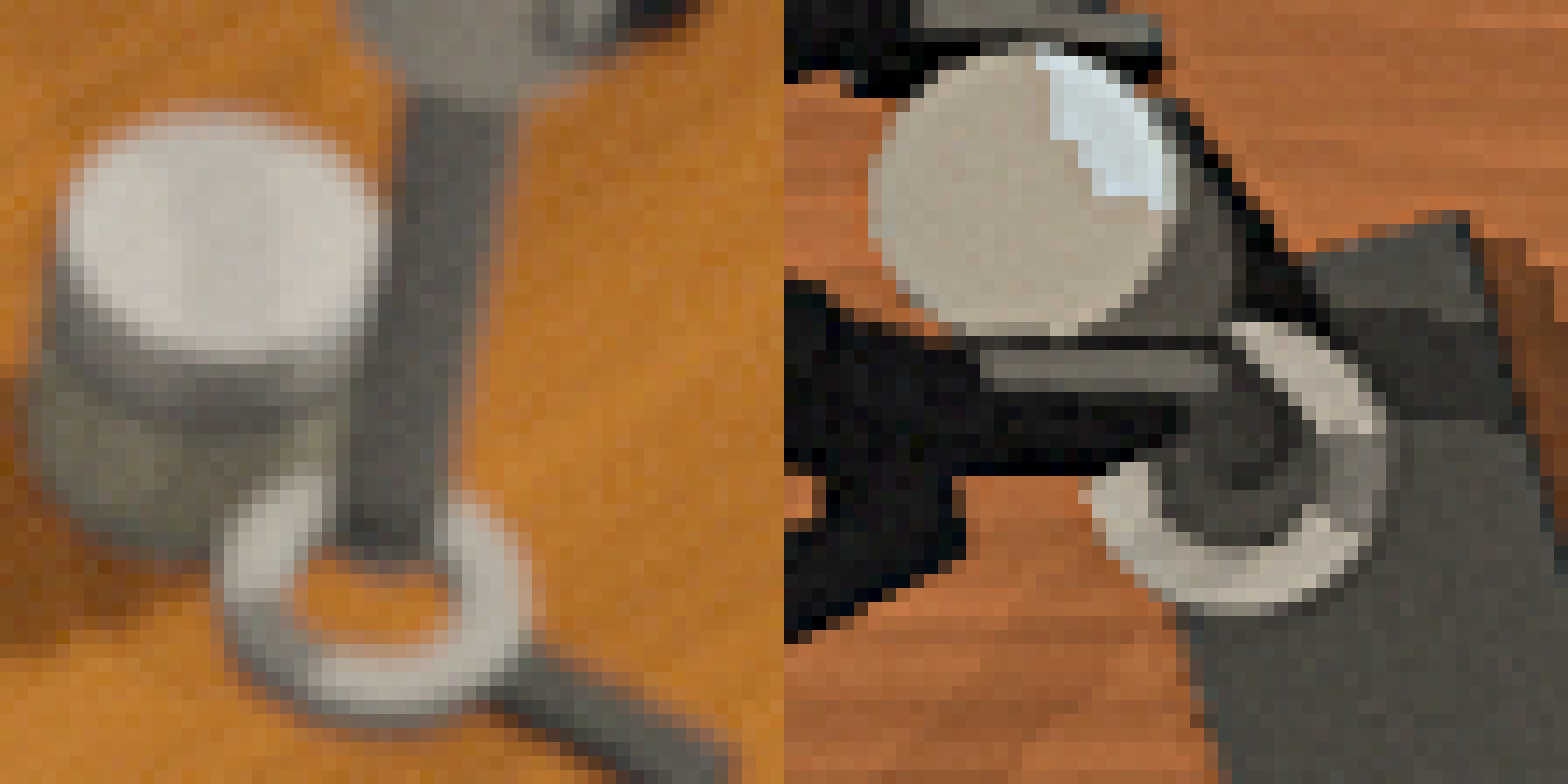

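Picture: the handle end hovers just over the bore. It is at scene (420.3,180.7) and top (237.4,211.9), against ring centres (419.2,184.3) and (235.9,213.7).

```bash
python3 - <<'E'
from look import *
S=cam('scene');T=cam('top')
e,a=tri([ray(S,(420.3,180.7)),ray(T,(237.4,211.9))]);print('end',e,a)
k,b=tri([ray(S,(419.2,184.3)),ray(T,(235.9,213.7))]);print('ring',k,b,'diff',k-e)
for z in(.155,.16,.165): print(z,plane(S,(420.3,180.7),z),plane(T,(237.4,211.9),z))
E
```

```text
end [0.6224 0.2301 0.1644] 0.0022602667428322804
ring [0.6209 0.2347 0.1473] 9.038522590359987e-05 diff [-0.0015  0.0046 -0.0171]
0.155 [0.619  0.2385 0.155 ] [0.6231 0.2299 0.155 ]
0.16 [0.6213 0.2352 0.16  ] [0.622 0.229 0.16 ]
0.165 [0.6236 0.2319 0.165 ] [0.6209 0.2281 0.165 ]
```

Emit:
{"name": "apply_moves", "arguments": {
  "commands": [
    {"tx":-0.1,"ty":0.3,"tz":0,"wx":0,"wy":0,"wz":0},
    {"tx":0,"ty":0,"tz":-0.5,"wx":0,"wy":0,"wz":0},
    {"tx":0,"ty":0,"tz":-0.5,"wx":0,"wy":0,"wz":0},
    {"tx":0,"ty":0,"tz":-0.2,"wx":0,"wy":0,"wz":0},
    {"tx":0,"ty":0,"tz":0,"wx":0,"wy":0,"wz":0}
  ]
}}

```text
t: 17.6
eef_pos: [0.6204, 0.2185, 0.2879]
orientation: [0.293, 0.595, 0.706, -0.25]
force: [-0.5, 0.3, -2.5]
gripper_width: 0.0387
gripper_force: 60.8
```

Emit:
{"name": "apply_moves", "arguments": {
  "commands": [
    {"tx":0,"ty":0,"tz":-0.2,"wx":0,"wy":0,"wz":0},
    {"tx":0,"ty":0,"tz":-0.2,"wx":0,"wy":0,"wz":0},
    {"tx":0,"ty":0,"tz":-0.2,"wx":0,"wy":0,"wz":0},
    {"tx":0,"ty":0,"tz":0,"wx":0,"wy":0,"wz":0},
    {"tx":0,"ty":0,"tz":0,"wx":0,"wy":0,"wz":0}
  ]
}}

```text
t: 18.1
eef_pos: [0.6205, 0.2186, 0.2825]
orientation: [0.293, 0.595, 0.706, -0.25]
force: [0.5, -0.6, -1.1]
gripper_width: 0.0384
gripper_force: 60.8
```

Emit:
{"name": "apply_moves", "arguments": {
  "commands": [
    {"tx":0,"ty":0,"tz":-0.2,"wx":0,"wy":0,"wz":0},
    {"tx":0,"ty":0,"tz":-0.2,"wx":0,"wy":0,"wz":0},
    {"tx":0,"ty":0,"tz":-0.2,"wx":0,"wy":0,"wz":0},
    {"tx":0,"ty":0,"tz":-0.2,"wx":0,"wy":0,"wz":0},
    {"tx":0,"ty":0,"tz":0,"wx":0,"wy":0,"wz":0}
  ]
}}

```text
t: 18.6
eef_pos: [0.6204, 0.2186, 0.2741]
orientation: [0.293, 0.595, 0.706, -0.25]
force: [-0.4, -0.2, -1.0]
gripper_width: 0.039
gripper_force: 60.8
```

Emit:
{"name": "apply_moves", "arguments": {
  "commands": [
    {"tx":0,"ty":0,"tz":-0.2,"wx":0,"wy":0,"wz":0},
    {"tx":0,"ty":0,"tz":-0.2,"wx":0,"wy":0,"wz":0},
    {"tx":0,"ty":0,"tz":-0.2,"wx":0,"wy":0,"wz":0},
    {"tx":0,"ty":0,"tz":-0.2,"wx":0,"wy":0,"wz":0},
    {"tx":0,"ty":0,"tz":0,"wx":0,"wy":0,"wz":0}
  ]
}}

```text
t: 19.1
eef_pos: [0.6204, 0.2186, 0.2661]
orientation: [0.293, 0.595, 0.706, -0.25]
force: [-0.6, -0.4, -2.3]
gripper_width: 0.0391
gripper_force: 60.8
```

Emit:
{"name": "apply_moves", "arguments": {
  "commands": [
    {"tx":0,"ty":0,"tz":-0.7,"wx":0,"wy":0,"wz":0},
    {"tx":0,"ty":0,"tz":-0.8,"wx":0,"wy":0,"wz":0},
    {"tx":0,"ty":0,"tz":-0.8,"wx":0,"wy":0,"wz":0},
    {"tx":0,"ty":0,"tz":-0.7,"wx":0,"wy":0,"wz":0},
    {"tx":0,"ty":0,"tz":0,"wx":0,"wy":0,"wz":0}
  ]
}}

```text
t: 19.6
eef_pos: [0.6201, 0.2184, 0.235]
orientation: [0.292, 0.595, 0.706, -0.251]
force: [-0.4, 0.6, -2.9]
gripper_width: 0.0386
gripper_force: 60.8
```

Emit:
{"name": "apply_moves", "arguments": {
  "commands": [
    {"tx":0,"ty":0,"tz":-0.7,"wx":0,"wy":0,"wz":0},
    {"tx":0,"ty":0,"tz":-0.8,"wx":0,"wy":0,"wz":0},
    {"tx":0,"ty":0,"tz":-0.8,"wx":0,"wy":0,"wz":0},
    {"tx":0,"ty":0,"tz":-0.7,"wx":0,"wy":0,"wz":0},
    {"tx":0,"ty":0,"tz":0,"wx":0,"wy":0,"wz":0}
  ]
}}

```text
t: 20.1
eef_pos: [0.6201, 0.2184, 0.2051]
orientation: [0.292, 0.595, 0.706, -0.251]
force: [0.4, 0.0, -3.0]
gripper_width: 0.0387
gripper_force: 60.8
```

```bash
python3 - <<'E'
from look import *
s,M,D=look([.62,.234,.19],'a7.png',h=28,k=7)
print(s['force'],s['moment'])
E
```

```text
20.1 [0.6201 0.2184 0.2051] tool z [ 0.1147 -0.7015 -0.7034] y [ 0.9859  0.1672 -0.006 ] j [ 0.5358  0.7551  1.2525 -0.7249  1.5083  0.5554]
grasp pt [0.618  0.2315 0.2183]
scene crop origin 393 143
top crop origin 204 181
mallet_center [{'at': [418.6, 183.5], 'confidence': 0.61}, {'at': [235.7, 212.5], 'confidence': 0.57}] (array([0.6216, 0.233 , 0.1527]), np.float64(0.0012592863818113977))
mallet_shoulder [{'at': [420.0, 170.1], 'confidence': 0.67}, {'at': [231.3, 214.4], 'confidence': 0.72}] (array([0.6118, 0.2378, 0.1846]), np.float64(0.0005995246413577001))
[ 0.3858  0.0494 -2.9518] [0.589  0.0484 0.049 ]
```

Emit:
{"name": "apply_moves", "arguments": {
  "commands": [
    {"tx":0,"ty":0,"tz":-0.7,"wx":0,"wy":0,"wz":0},
    {"tx":0,"ty":0,"tz":-0.8,"wx":0,"wy":0,"wz":0},
    {"tx":0,"ty":0,"tz":-0.8,"wx":0,"wy":0,"wz":0},
    {"tx":0,"ty":0,"tz":-0.7,"wx":0,"wy":0,"wz":0},
    {"tx":0,"ty":0,"tz":0,"wx":0,"wy":0,"wz":0}
  ]
}}

```text
t: 20.9
eef_pos: [0.62, 0.2184, 0.1749]
orientation: [0.292, 0.595, 0.706, -0.251]
force: [-0.4, -0.2, -1.6]
gripper_width: 0.0386
gripper_force: 60.8
```

Emit:
{"name": "apply_moves", "arguments": {
  "commands": [
    {"tx":0,"ty":0,"tz":-0.2,"wx":0,"wy":0,"wz":0},
    {"tx":0,"ty":0,"tz":-0.2,"wx":0,"wy":0,"wz":0},
    {"tx":0,"ty":0,"tz":-0.1,"wx":0,"wy":0,"wz":0},
    {"tx":0,"ty":0,"tz":0,"wx":0,"wy":0,"wz":0},
    {"tx":0,"ty":0,"tz":0,"wx":0,"wy":0,"wz":0}
  ]
}}

```text
t: 21.4
eef_pos: [0.6205, 0.2186, 0.1716]
orientation: [0.293, 0.595, 0.706, -0.25]
force: [0.6, 0.3, -3.0]
gripper_width: 0.039
gripper_force: 60.8
```

```bash
python3 - <<'E'
from look import *
s,M,D=look([.62,.234,.19],'a8.png',h=28,k=7)
print(s['force'],s['moment'])
E
```

```text
21.4 [0.6205 0.2186 0.1716] tool z [ 0.1161 -0.7008 -0.7039] y [ 0.9859  0.1672 -0.0039] j [ 0.5358  0.7923  1.2708 -0.7282  1.4653  0.5939]
grasp pt [0.6183 0.2317 0.1848]
scene crop origin 393 143
top crop origin 204 181
mallet_center [{'at': [416.8, 192.0], 'confidence': 0.56}, {'at': [239.4, 217.7], 'confidence': 0.78}] (array([0.6188, 0.2334, 0.1177]), np.float64(0.0014178449176182422))
mallet_shoulder [{'at': [420.1, 182.2], 'confidence': 0.69}, {'at': [235.1, 212.2], 'confidence': 0.61}] (array([0.6222, 0.2346, 0.1562]), np.float64(0.00010450537277924769))
[ 0.5643  0.2538 -3.0364] [ 0.5914  0.085  -0.0643]
```

Emit:
{"name": "apply_moves", "arguments": {
  "commands": [
    {"tx":0,"ty":0,"tz":-0.1,"wx":0,"wy":0,"wz":0},
    {"tx":0,"ty":0,"tz":-0.1,"wx":0,"wy":0,"wz":0},
    {"tx":0,"ty":0,"tz":-0.1,"wx":0,"wy":0,"wz":0},
    {"tx":0,"ty":0,"tz":0,"wx":0,"wy":0,"wz":0},
    {"tx":0,"ty":0,"tz":0,"wx":0,"wy":0,"wz":0}
  ]
}}

```text
t: 22.2
eef_pos: [0.6205, 0.2186, 0.1684]
orientation: [0.293, 0.595, 0.706, -0.25]
force: [-0.7, 0.4, -2.8]
gripper_width: 0.039
gripper_force: 60.8
```

Emit:
{"name": "apply_moves", "arguments": {
  "commands": [
    {"tx":0,"ty":0,"tz":-0.1,"wx":0,"wy":0,"wz":0},
    {"tx":0,"ty":0,"tz":0,"wx":0,"wy":0,"wz":0},
    {"tx":0,"ty":0,"tz":0,"wx":0,"wy":0,"wz":0},
    {"tx":0,"ty":0,"tz":0,"wx":0,"wy":0,"wz":0},
    {"tx":0,"ty":0,"tz":0,"wx":0,"wy":0,"wz":0}
  ]
}}

```text
t: 22.7
eef_pos: [0.6205, 0.2186, 0.1675]
orientation: [0.293, 0.595, 0.706, -0.25]
force: [0.6, 0.6, -2.8]
gripper_width: 0.0386
gripper_force: 60.8
```

Emit:
{"name": "apply_moves", "arguments": {
  "commands": [
    {"tx":0,"ty":0,"tz":-0.1,"wx":0,"wy":0,"wz":0},
    {"tx":0,"ty":0,"tz":-0.1,"wx":0,"wy":0,"wz":0},
    {"tx":0,"ty":0,"tz":0,"wx":0,"wy":0,"wz":0},
    {"tx":0,"ty":0,"tz":0,"wx":0,"wy":0,"wz":0},
    {"tx":0,"ty":0,"tz":0,"wx":0,"wy":0,"wz":0}
  ]
}}

```text
t: 23.2
eef_pos: [0.6205, 0.2186, 0.166]
orientation: [0.293, 0.595, 0.706, -0.25]
force: [-1.5, 0.3, 4.5]
gripper_width: 0.0388
gripper_force: 61.1
```

Emit:
{"name": "apply_moves", "arguments": {
  "commands": [
    {"tx":0,"ty":0,"tz":-0.1,"wx":0,"wy":0,"wz":0},
    {"tx":0,"ty":0,"tz":0,"wx":0,"wy":0,"wz":0},
    {"tx":0,"ty":0,"tz":0,"wx":0,"wy":0,"wz":0},
    {"tx":0,"ty":0,"tz":0,"wx":0,"wy":0,"wz":0},
    {"tx":0,"ty":0,"tz":0,"wx":0,"wy":0,"wz":0}
  ]
}}

```text
t: 23.7
eef_pos: [0.6206, 0.2187, 0.1659]
orientation: [0.293, 0.595, 0.705, -0.25]
force: [-3.7, 1.0, 11.6]
gripper_width: 0.0391
gripper_force: 61.1
```

The head is seated: contact came at the predicted height. I'll release and withdraw along the tool axis.

Emit:
{"name": "apply_moves", "arguments": {
  "commands": [
    {"tx":0,"ty":0,"tz":0,"wx":0,"wy":0,"wz":0},
    {"tx":0,"ty":0,"tz":0,"wx":0,"wy":0,"wz":0},
    {"tx":0,"ty":0,"tz":0,"wx":0,"wy":0,"wz":0},
    {"tx":0,"ty":0,"tz":0,"wx":0,"wy":0,"wz":0},
    {"tx":0,"ty":0,"tz":0,"wx":0,"wy":0,"wz":0}
  ],
  "fingers": 1
}}

```text
t: 24.2
eef_pos: [0.6205, 0.2186, 0.1643]
orientation: [0.293, 0.595, 0.706, -0.25]
force: [-0.4, -0.2, 0.1]
gripper_width: 0.0853
gripper_force: 0.0
```

Emit:
{"name": "apply_moves", "arguments": {
  "commands": [
    {"tx":-0.1,"ty":0.7,"tz":0.7,"wx":0,"wy":0,"wz":0},
    {"tx":-0.3,"ty":2,"tz":2,"wx":0,"wy":0,"wz":0},
    {"tx":-0.5,"ty":3,"tz":3,"wx":0,"wy":0,"wz":0},
    {"tx":-0.5,"ty":3,"tz":3,"wx":0,"wy":0,"wz":0},
    {"tx":-0.5,"ty":3,"tz":3,"wx":0,"wy":0,"wz":0}
  ]
}}

```text
t: 24.7
eef_pos: [0.6008, 0.3371, 0.2834]
orientation: [0.293, 0.595, 0.706, -0.249]
force: [1.0, 0.1, -0.2]
gripper_width: 0.0854
gripper_force: 0.0
```

Emit:
{"name": "apply_moves", "arguments": {
  "commands": [
    {"tx":-1,"ty":1,"tz":3,"wx":0,"wy":0,"wz":0},
    {"tx":-1,"ty":1,"tz":3,"wx":0,"wy":0,"wz":0},
    {"tx":0,"ty":0,"tz":0,"wx":0,"wy":0,"wz":0},
    {"tx":0,"ty":0,"tz":0,"wx":0,"wy":0,"wz":0},
    {"tx":0,"ty":0,"tz":0,"wx":0,"wy":0,"wz":0}
  ]
}}

```text
t: 25.2
eef_pos: [0.5814, 0.3554, 0.3405]
orientation: [0.293, 0.595, 0.706, -0.251]
force: [-0.0, -0.3, -0.7]
gripper_width: 0.0852
gripper_force: 0.0
```

```bash
python3 - <<'E'
from look import *
s,M,D=look([.62,.234,.15],'a9.png',h=28,k=7)
for c in D:
    m=r.masks_of(c,'mallet_center');print(c,m[0]['extent'] if m else m, 'pred head top/shoulder/end',proj(D[c],[[.621,.234,.195],[.621,.234,.15],[.621,.234,.03]]).tolist())
for n in('tin_center','bench_block','hammer'): print(n,[L[0]['at'] if (L:=r.landmark_of(c,n)) else 0 for c in D])
print(s['force'])
E
```

```text
25.2 [0.5814 0.3554 0.3405] tool z [ 0.1148 -0.7015 -0.7033] y [ 0.9859  0.167  -0.0057] j [ 0.7162  0.7692  0.8965 -0.6879  1.8814  0.4673]
grasp pt [0.5793 0.3685 0.3536]
scene crop origin 390 155
top crop origin 207 185
mallet_center [{'at': [415.6, 192.1], 'confidence': 0.92}, {'at': [239.8, 217.6], 'confidence': 0.72}] (array([0.6182, 0.2315, 0.1187]), np.float64(0.00040719146936245857))
mallet_shoulder [{'at': [419.0, 182.0], 'confidence': 0.57}, {'at': [235.4, 217.0], 'confidence': 0.92}] (array([0.6149, 0.2375, 0.1464]), np.float64(0.001987442522610127))
scene [406.9, 163.4, 432.3, 219.6] pred head top/shoulder/end [[422.21510505814746, 170.5978845663928], [419.1406971812404, 183.72694397248694], [411.8349880412992, 214.81001977160193]]
top [223.4, 201.2, 247.0, 231.6] pred head top/shoulder/end [[231.93386384339857, 208.82923410808354], [235.94516533245627, 213.37355011483083], [245.06323117038573, 223.70456548181858]]
tin_center [[406.3, 171.0], [208.9, 272.9]]
bench_block [[253.9, 260.5], [388.7, 282.7]]
hammer [0, [454.0, 209.0]]
[-0.0258 -0.321  -0.7305]
```

```bash
python3 -c "
from workcell import r
print(r.finish_job())"
```

```text
the job is handed in; nothing more can be done
None
```

I laid the mallet in both notches of the rest, let it go, gripped it again by the head, and hung it handle-down in the wider ring. After I withdrew the gripper, the cameras showed it upright and seated, and I handed the job in at about 26 s; no verdict came back (one picture I viewed, 1568 x 784, was over the 800 x 600 limit).

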